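# Clip the relay module that fits into the free bay of the rail

## Task

Two grey relay modules with a grip fin on top stand loose on the bench; clip the one that fits into the free bay between the two modules already on the mounting rail: hook its fixed lip under the edge of the rail nearest the robot, then rock it down until its white sprung foot snaps under the far edge and it sits flat on the rail. Leave the wider module and everything else on the bench where they are.

Things in the scene. Friction and masses are not known exactly. Their poses are not given: they have to be found in the camera images.
- module_centre (a point): Narrow relay module, the one that fits: grey housing 88 (its x) x 52 (y) x 40 mm, about 0.25 kg, with a grip fin 72 (x) x 24 (y) x 36 mm high centred on top (grasp it across y); 96 mm high over all, standing on its legs. Point on its middle axis 48 mm above the ends of its legs; the fin spans 12 to 48 mm above this point. x: from lip side to sprung-foot side, z up.
- module_seat (a point): Middle of the narrow module's seat face: the flat underside of the housing that comes to rest on the rail top, 28 mm below module_centre and 20 mm above the ends of the legs; same axes. Two fixed cheeks 20 mm long hang from it at the +x end (inner faces x = +33 mm), the sprung foot between them.
- module_lip (a point): Tip of the narrow module's fixed lip, at x = -24.5 mm, 11 mm below the seat face; same axes. It points to +x from a black leg 20 mm long (inner face x = -31.5 mm, outer -38.5 mm) and slopes down toward its tip; the slot between seat face and lip, which takes the rail's edge, is about 7 mm high at the root and 9 mm at the tip.
- module_footside (a point): Point in the plane of the narrow module's seat face, 36 mm from its middle toward the sprung foot; same axes.
- module_foot (a joint): Narrow module's white sprung foot, slide in m: 0 = sprung in (rest), 0.008 = fully out (its +x). Nose reaches in to x = +27 mm, slippery, flat on top 5.8 mm below the seat, then a cam to 19 mm. Preload 2.5 N plus 0.25 N/mm; snapping it over takes 6 to 15 N down on the foot end of the fin. Lip hooked and let go, the module leans about 12 degrees, cam on the far edge, the fin's top end 18 mm beyond the bay middle.
- wide_module_centre (a point): Wide relay module, 76 mm in its y, otherwise like the narrow one; too wide for the bay. Point on its middle axis, 48 mm above the ends of its legs.
- bay (a point): Middle of the free bay on the flat rail top, 34 mm above the worktop. x: level across the rail, away from the robot; y along it; z up. Flange 60 mm wide (x -30 to +30 mm), 4 mm thick, 24 mm free under it, web 30 mm wide. Fixed modules begin at y = -30 and +30 mm, 50 mm wide each, 32 mm high above the rail top. Fitted, the module's seat face lies here, its x along this x.
- rail: The fixed mounting rail, 270 mm long, on a dark base plate 120 (x) x 280 (y) x 6 mm lying on the worktop; origin at the centre of the underside, y along the rail.
- bottle_250: Standing glass bottle with blue cap, 69 mm across, 150 mm high; origin at its foot.
- label_tape: Roll of yellow tape lying flat, 66 mm across, 19 mm high; origin underneath.
- petri_dish: Petri dish, 61 mm across, 15 mm high; origin underneath.
- forceps: Steel forceps lying flat, 121 mm long (their y); origin underneath.
- marker_red: Marker lying flat, 131 mm long (its x), 15 mm thick; origin underneath.
Things that resemble listed ones, but are neither listed nor needed, are in the scene too. Leave any turquoise look-alike of the part that bears wide_module_centre alone.

How it is judged:
By the outcome, as a careful person would: the job done as asked, in the order asked, and still so for the second after the job is handed in, with the robot touching nothing.
It also fails if it takes over 48 s, if anything falls off the work surface, if the arm or the gripper's body presses on something with over 40 N, if the wrist force passes 120 N, or if a joint passes its speed limit or range.

## Robot

A 6-joint arm with a two-finger parallel gripper is mounted at the origin on a cart in front of the work surface, level with it; the furniture and walls round the work are solid. World frame = base frame: x ahead of the robot, y to its left, z up, the work surface at z = 0. Lengths are in m, angles in rad, forces in N, time in s.
With the tool pointing down it reaches from about 0.4 to 0.925 m from the base axis. Payload 3.4 kg.
Tool frame: the origin (TCP) lies between the finger pads; the fingertips stand 25 mm ahead of it and the grasp point (between the pads) lies 6 mm ahead of it; y points along the fingers, x is the direction in which the jaws open and shut, and the axes are right-handed (so a half turn about y gives the same grasp; the last joint's range is limited). The gripper opens to 85 mm and grips with 20 to 120 N. Pads are 22 mm wide; open, the fingers measure 114 mm over their backs; the gripper's body (76 mm by 85 mm) begins 54 mm behind the grasp point. The pads swing forward as they close: fully open they stand 13 mm farther back than shut.
Start: joints at [-1.357, 0.307, 1.506, -0, 1.328, -0.073], TCP at [0.163, -0.551, 0.226] pointing down, gripper open.
Joint ranges: [-3.12, 3.12], [-1.05, 2.28], [0.14, 2.33], [-1.42, 4.57], [0.1, 2.73], [-2.68, 2.68]. Speed limits (rad/s): [2.57, 2.57, 3.14, 3.14, 3.14, 3.14].

## Interface

Orientations are given as a rotation vector (axis times angle).
In Python, from plant import * gives the robot as it stands.
- The arm moves only by the shell command python3 -m jog 'ROWS' [OPENING] [FORCE]. ROWS is JSON, a list of rows, each an object of numbers: "x", "y", "z": the shift along the tool's x, y, z in mm; "ax", "ay", "az": the turn, a rotation vector about the tool's x, y, z in rad. In form: [{"x": .., "y": .., "z": .., "ax": .., "ay": .., "az": ..}, ...]. A call has 1 to 10 rows; each row is the pose to reach, as a shift and turn from the pose commanded when the call began, along the tool's axes at that moment; what a row does not reach only later rows make up. A row lasts 1/8 s, in which the tool goes at most 62.5 mm and 10.7 degrees, less where a joint would pass 70% of its speed; a pose out of reach is approached as far as the arm can. A call with a gripper value outside its range is refused whole. OPENING is the closure in counts, from 0 (fully open) to 255 (shut), set as the call begins (- or left out, the last holds). The fingers move at their own pace and stop on an object; FORCE is the grip in N (left out, the last holds). Time passes only in rows, so rows that repeat a pose let the fingers close. It gives the time, the measured TCP pose, the force and the opening at its end, in the units of the state.
- get_obs(): the state, without advancing time (a new reading comes with each control period).
- read_camera(name): name is "side" or "top" or "wrist"; returns the picture (400x640x3 uint8, blue, green, red); there is no depth.
- camera_model(name): a dict with "fx", "fy", "cx", "cy" (pixels), "cam_to_world" (4x4, takes a point from camera to world coordinates). Camera axes: x right, y down, z forward; pixel columns grow to the right and rows downward; lengths in m; the calibration is good to about 2 mm. The wrist camera is an equidistant fisheye: a pixel r from the principal point sees the ray r / f radians off the axis. A picture is of the moment at which its call begins: read the wrist's pose just before it. camera_model takes no time and is no camera call; for the wrist camera it gives the pose at the moment of the call.
- close_job(): hands the job in, once; it reports no verdict.
Trained networks look in the newest picture that a camera, given by its name, has taken for a name from the list of things; names that differ only in an ending like _2 or _b are one class to them, and where a whole thing is asked for, a point or a joint stands for the part that bears it (a point fixed in the world has none). Each returns a list of dicts, best first, with "conf" (0 to 1); they miss things now and then, are a little off and sometimes report something else, mostly with a low value. They report only what shows in the picture. A call takes as long as a camera call. They do not tell look-alikes from the thing itself.
- spot_in(name, camera): "bbox" ([left, top, right, bottom] in pixels, round what is visible of it).
- spot_point(name, camera): "location" ([column, row] in pixels: a listed point, or the origin of a listed thing).
The state is a dict: "clock": time; "joints": joint angles; "joint_velocities": joint speeds; "tau": joint torques, N m; "ee_pos": TCP position; "tcp_rot": TCP orientation; "ft_force": force on the tool from outside, world axes, zero at the start; "moment": the same for the moment, N m; "opening": finger opening in m.
Only numpy, scipy, OpenCV 4.12 (cv2) and the standard library are available. Lean on these libraries where they do the work, as an engineer would, in place of code of your own. Each camera call takes 0.05 s, during which the arm holds its last target. There are 200 camera calls.

## Working session

There is one attempt and no reset: what is moved stays moved. The work goes in short steps, Python scripts to look and compute and a shell command to move; the robot and the scene stay as the last step left them, time stands still between calls to the robot, and variables do not carry over. Pictures are saved under pics/ and viewed, about 8 in all and at most 12, crops included, and the job is handed in when it is done.

```bash
mkdir -p pics; ls; python3 - <<'E'
from plant import *
import cv2,numpy as np
o=get_obs(); print(o['clock'],o['ee_pos'],o['tcp_rot'],o['opening'],o['ft_force'])
for c in ("top","side"):
    im=read_camera(c); cv2.imwrite(f'pics/{c}1.png',im)
    m=camera_model(c); print(c,m['fx'],m['cx'],m['cy'],np.round(m['cam_to_world'],3).tolist())
    for n in ("module_centre","wide_module_centre","bay","module_seat","module_lip","module_footside","rail"):
        print(n,[(np.round(d['location'],1).tolist(),round(d['conf'],2)) for d in spot_point(n,c)][:4])
    print([(np.round(d['bbox']).tolist(),round(d['conf'],2)) for d in spot_in("module_centre",c)][:4])
print(get_obs()['clock'])
E
```

```text
pics
0.0 [ 0.16304669 -0.55068693  0.22501524] [-1.33040055  0.99565854 -0.99316278] 0.0855677740839631 [-0.53596404 -0.12512573 -0.36496455]
top 474.02959795775286 325.96165344130105 199.76999712959707 [[-0.029, -0.981, 0.193, 0.349], [-0.999, 0.033, 0.019, 0.019], [-0.025, -0.192, -0.981, 1.281], [0.0, 0.0, 0.0, 1.0]]
module_centre [([259.7, 250.9], 0.8)]
wide_module_centre [([174.9, 191.8], 0.77), ([230.4, 193.4], 0.72), ([207.6, 280.3], 0.65), ([252.5, 243.3], 0.49)]
bay [([389.2, 208.0], 0.8)]
module_seat [([259.5, 248.8], 0.7), ([260.3, 251.7], 0.65)]
module_lip [([268.0, 257.8], 0.68)]
module_footside [([252.4, 245.1], 0.67)]
rail [([390.3, 206.2], 0.58)]
[]
side 405.63296571193047 323.0889278358252 193.94788267691263 [[-0.861, -0.328, 0.388, 0.158], [-0.508, 0.53, -0.679, 0.76], [0.017, -0.782, -0.623, 0.729], [0.0, 0.0, 0.0, 1.0]]
module_centre [([323.5, 257.2], 0.59)]
wide_module_centre [([244.5, 252.9], 0.91), ([319.2, 319.9], 0.8), ([200.3, 293.7], 0.57)]
bay [([350.8, 169.6], 0.8)]
module_seat [([325.6, 263.7], 0.67)]
module_lip [([336.5, 266.6], 0.64), ([308.8, 268.1], 0.18)]
module_footside [([308.8, 270.2], 0.7)]
rail [([354.0, 180.2], 0.78)]
[([301.0, 239.0, 347.0, 285.0], 0.74), ([234.0, 182.0, 279.0, 189.0], 0.5)]
0.9
```

```bash
python3 - <<'E'
import cv2,numpy as np
a=cv2.imread('pics/top1.png');b=cv2.imread('pics/side1.png')
c=cv2.resize(a[120:320,130:450],None,fx=2.5,fy=2.5,interpolation=3); cv2.imwrite('pics/t1c.png',c)
E
```

```text
(no output)
```

View pics/t1c.png

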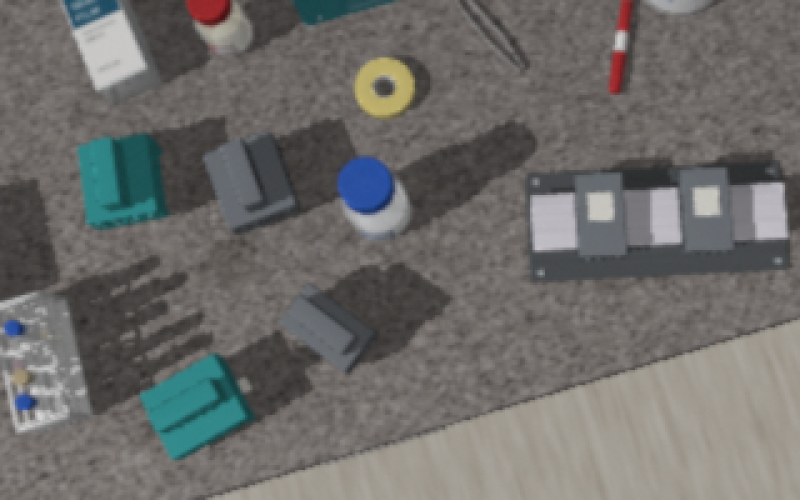

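View pics/side1.png

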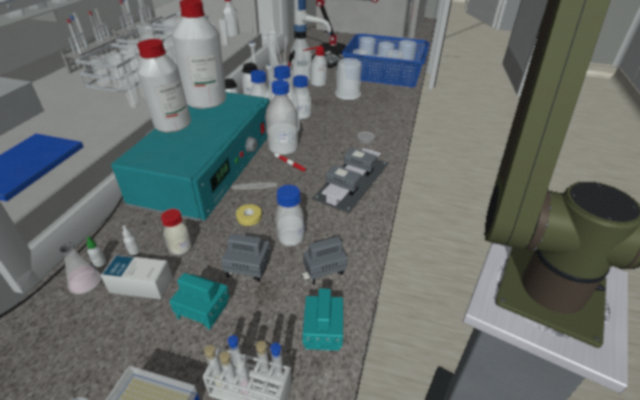

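The top picture shows the narrow module at full-picture px (261,251), its fin running from upper left to lower right. The wide one is at (230,193), the look-alikes are turquoise, and the bay is near (390,207). The side picture agrees: narrow at (325,258), wide at (245,253), rail at (352,178).

```bash
cat > h.py <<'E'
from plant import *
import numpy as np,cv2
from scipy.spatial.transform import Rotation as R
def ray(c,px,m=None):
    m=m or camera_model(c); T=np.array(m['cam_to_world'])
    u=(px[0]-m['cx'])/m['fx']; v=(px[1]-m['cy'])/m['fy']
    if c=='wrist':
        r=np.hypot(u,v); s=np.sin(r)/r if r>1e-9 else 1; d=np.array([u*s,v*s,np.cos(r)])
    else: d=np.array([u,v,1.])
    return T[:3,3],T[:3,:3]@(d/np.linalg.norm(d))
def onz(c,px,z,m=None):
    o,d=ray(c,px,m); return o+d*(z-o[2])/d[2]
def tri(rs):
    A=sum(np.eye(3)-np.outer(d,d) for o,d in rs); b=sum((np.eye(3)-np.outer(d,d))@o for o,d in rs)
    return np.linalg.solve(A,b)
def delta(pos,rot):
    "shift mm and turn to target, in current tool axes (measured)"
    o=get_obs(); C=R.from_rotvec(o['tcp_rot']); t=rot if isinstance(rot,R) else R.from_rotvec(rot)
    return np.round(C.inv().apply(np.array(pos)-o['ee_pos'])*1000,1),np.round((C.inv()*t).as_rotvec(),3)
E
python3 - <<'E'
from h import *
P=dict(centre=((259.7,250.9),(323.5,257.2),.048),seat=((259.9,250.2),(325.6,263.7),.02),lip=((268,257.8),(336.5,266.6),.009),foot=((252.4,245.1),(308.8,270.2),.02),bay=((389.2,208),(350.8,169.6),.034),rail=((390.3,206.2),(354,180.2),0),wide=((230.4,193.4),(244.5,252.9),.048))
for k,(a,b,z) in P.items(): print(k,np.round(tri([ray('top',a),ray('side',b)]),3),np.round(onz('top',a,z),3),np.round(onz('side',b,z),3))
# base plate corners from crop (2.5x, offset 130,120)
for x,y in((540,272),(779,262),(536,182),(772,170)): print(np.round(onz('top',(130+x/2.5,120+y/2.5),.006),3))
for x,y in((288,300),(310,290),(335,368-15),(354,330)): pass
o=get_obs(); print(R.from_rotvec(o['tcp_rot']).as_matrix().round(3).tolist()); m=camera_model('wrist'); print({k:np.round(v,3).tolist() for k,v in m.items()})
E
```

```text
centre [0.461 0.219 0.054] [0.461 0.22  0.048] [0.465 0.214 0.048]
seat [0.46  0.22  0.036] [0.466 0.224 0.02 ] [0.463 0.207 0.02 ]
lip [0.442 0.201 0.019] [0.446 0.204 0.009] [0.442 0.192 0.009]
foot [0.482 0.245 0.023] [0.48  0.244 0.02 ] [0.486 0.243 0.02 ]
bay [ 0.567 -0.121  0.05 ] [ 0.566 -0.124  0.034] [ 0.58  -0.141  0.034]
rail [ 0.57  -0.133  0.006] [ 0.577 -0.131  0.   ] [ 0.566 -0.141  0.   ]
wide [0.619 0.299 0.052] [0.617 0.298 0.048] [0.624 0.296 0.048]
[ 0.518 -0.008  0.006]
[ 0.52  -0.266  0.006]
[ 0.617 -0.007  0.006]
[ 0.622 -0.266  0.006]
[[0.284, 0.0, 0.959], [-0.959, -0.0, 0.284], [0.0, -1.0, 0.0]]
{'fx': 309.707, 'fy': 309.707, 'cx': 319.031, 'cy': 202.06, 'cam_to_world': [[0.284, -0.91, -0.301, 0.241], [-0.959, -0.269, -0.089, -0.529], [0.0, 0.314, -0.949, 0.374], [0.0, 0.0, 0.0, 1.0]]}
```

```bash
python3 -m jog '[{"x":-265,"z":346,"y":-25},{"x":-265,"z":346,"y":-25},{"x":-265,"z":346,"y":-25},{"x":-265,"z":346,"y":-25},{"x":-265,"z":346,"y":-25},{"x":-265,"z":346,"y":-25},{"x":-265,"z":346,"y":-25},{"x":-654,"z":504,"y":-25,"ay":-0.54},{"x":-654,"z":504,"y":-25,"ay":-0.54},{"x":-654,"z":504,"y":-25,"ay":-0.54}]' 0 60
python3 - <<'E'
from h import *
Rt=np.array([[-np.sin(.84)*-1,0,np.cos(.84)],[-np.cos(.84),0,np.sin(.84)],[0,-1,0]])
print(get_obs()['joints'],*delta((.461,.219,.24),R.from_matrix(Rt)))
E
```

```text
[-1.35646627e+00  3.06742590e-01  1.50639478e+00  1.83570199e-05
  1.32841104e+00 -7.35188707e-02] [-654.1  -14.1  504.2] [-0.    -0.552  0.   ]invalid input at $[0]: expected keys x, y, z, ax, ay, az
```

```bash
python3 -m jog '[{"x":-275,"y":-30,"z":346,"ax":0,"ay":0,"az":0},{"x":-275,"y":-30,"z":346,"ax":0,"ay":0,"az":0},{"x":-275,"y":-30,"z":346,"ax":0,"ay":0,"az":0},{"x":-275,"y":-30,"z":346,"ax":0,"ay":0,"az":0},{"x":-275,"y":-30,"z":346,"ax":0,"ay":0,"az":0},{"x":-275,"y":-30,"z":346,"ax":0,"ay":0,"az":0},{"x":-275,"y":-30,"z":346,"ax":0,"ay":0,"az":0},{"x":-275,"y":-30,"z":346,"ax":0,"ay":0,"az":0}]' 0 60
cat > look.py <<'E'
from h import *
import sys,json,pickle
o=get_obs(); m=camera_model('wrist'); im=read_camera('wrist'); n=sys.argv[1]
cv2.imwrite(f'pics/{n}.png',im); pickle.dump(m,open(f'pics/{n}.pkl','wb'))
for k in sys.argv[2:]:
    k,z=k.split('@')
    for d in spot_point(k,'wrist')[:3]: print(k,np.round(d['location'],1),round(d['conf'],2),np.round(onz('wrist',d['location'],float(z),m),4))
o=get_obs();print(o['clock'],np.round(o['ee_pos'],4),np.round(o['ft_force'],1),o['opening'],np.round(o['joints'],2))
E
python3 look.py w1 bay@.034 rail@0
```

```text
clock: 1.9
ee_pos: [0.419, -0.1862, 0.2565]
tcp_rot: [-1.333, 0.989, -0.991]
ft_force: [0.4, -0.3, 0.1]
opening: 0.0854
rail [316.4  46.6] 0.79 [ 0.568  -0.1381  0.    ]
2.05 [ 0.4167 -0.1897  0.2559] [0.7 0.2 0.1] 0.08534730228161884 [-0.52  0.12  1.69 -0.    1.34  0.76]
```

View pics/w1.png

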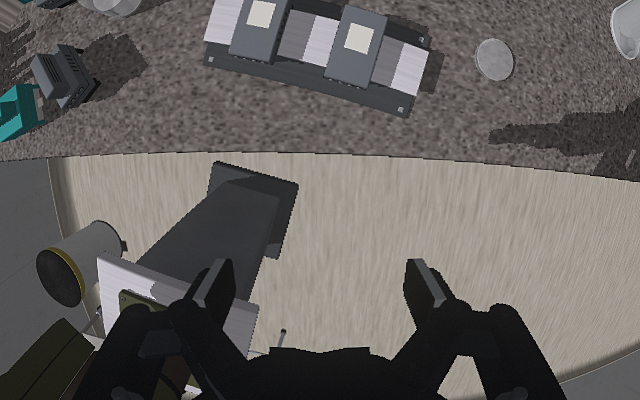

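The wrist picture shows the rail from above: the bay is between the fixed modules at about px (308,40), with the near base-plate edge running from (208,66) to (408,118). The networks put the rail at (0.568,-0.138), which agrees with the top view. Next I go over the narrow module.

```bash
python3 - <<'E'
from h import *; import pickle
m=pickle.load(open('pics/w1.pkl','rb'))
for p in((208,66),(408,118)): print(onz('wrist',p,.006,m).round(4))
a=.84;Rt=np.array([[np.sin(a),0,np.cos(a)],[-np.cos(a),0,np.sin(a)],[0,-1,0]])
print(*delta((.461,.219,.24),R.from_matrix(Rt)))
E
```

```text
[ 0.5086 -0.0076  0.006 ]
[ 0.5157 -0.2791  0.006 ]
[-379.2   15.5  158.9] [ 0.001 -0.551  0.   ]
```

```bash
python3 -m jog '[{"x":-60,"y":0,"z":40,"ax":0,"ay":0,"az":0},{"x":-379,"y":15,"z":159,"ax":0,"ay":-0.55,"az":0},{"x":-379,"y":15,"z":159,"ax":0,"ay":-0.55,"az":0},{"x":-379,"y":15,"z":159,"ax":0,"ay":-0.55,"az":0},{"x":-379,"y":15,"z":159,"ax":0,"ay":-0.55,"az":0},{"x":-379,"y":15,"z":159,"ax":0,"ay":-0.55,"az":0},{"x":-379,"y":15,"z":159,"ax":0,"ay":-0.55,"az":0},{"x":-379,"y":15,"z":159,"ax":0,"ay":-0.55,"az":0},{"x":-379,"y":15,"z":159,"ax":0,"ay":-0.55,"az":0},{"x":-379,"y":15,"z":159,"ax":0,"ay":-0.55,"az":0}]'
python3 look.py w2 module_centre@.048 module_seat@.02 module_lip@.009 module_footside@.02
```

```text
clock: 3.3
ee_pos: [0.4619, 0.2171, 0.2409]
tcp_rot: [-1.494, 0.576, -0.576]
ft_force: [0.1, -0.2, -0.0]
opening: 0.0856
module_centre [318.7 176.6] 0.89 [0.4611 0.2155 0.048 ]
module_lip [315.9 140.6] 0.38 [0.4829 0.2447 0.009 ]
module_footside [316.6 142.2] 0.83 [0.4832 0.2436 0.02  ]
3.55 [0.4619 0.2184 0.2411] [-0.1 -0.1  0.2] 0.085490812306203 [ 0.36  0.21  1.61 -0.    1.32  1.09]
```

View pics/w2.png

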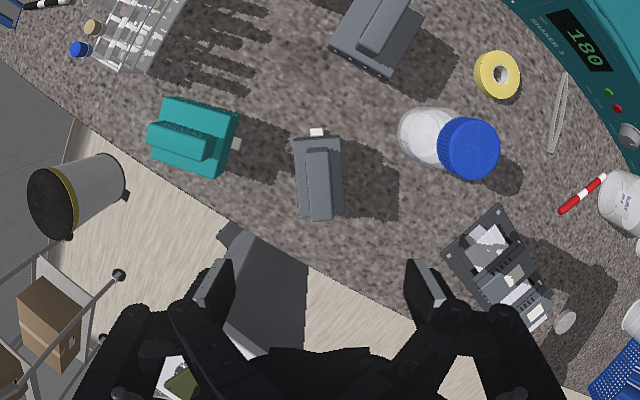

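The wrist picture shows the narrow module at px (319,178) with the white foot at its far end (317,132), so module x runs along tool z. The fin top spans (306,150), (328,149), (333,219) and (311,221).

```bash
python3 - <<'E'
from h import *; import pickle
m=pickle.load(open('pics/w2.pkl','rb'))
c=[onz('wrist',p,.096,m) for p in((306,150),(328,149),(333,219),(311,221))]
f=(c[0]+c[1])/2;l=(c[2]+c[3])/2
print(np.round(c,4).tolist(),np.linalg.norm(f-l),np.linalg.norm(c[0]-c[1]),np.linalg.norm(c[2]-c[3]))
a=np.arctan2(*(f-l)[1::-1]); ce=(f+l)/2; print(ce,a)
Rt=np.array([[np.sin(a),0,np.cos(a)],[-np.cos(a),0,np.sin(a)],[0,-1,0]])
print(*delta((ce[0],ce[1],.088),R.from_matrix(Rt)))
E
```

```text
[[0.4776, 0.2516, 0.096], [0.4938, 0.2383, 0.096], [0.45, 0.1815, 0.096], [0.432, 0.1949, 0.096]] 0.07221056518548466 0.0209964643646236 0.022508019770375233
[0.46334094 0.21659516 0.096     ] 0.9038125281542092
[  2.2 153.1  -0.4] [-0.    -0.067  0.   ]
```

```bash
python3 -m jog '[{"x":2,"y":50,"z":0,"ax":0,"ay":-0.067,"az":0},{"x":2,"y":110,"z":0,"ax":0,"ay":-0.067,"az":0},{"x":2,"y":152,"z":0,"ax":0,"ay":-0.067,"az":0},{"x":2,"y":152,"z":0,"ax":0,"ay":-0.067,"az":0},{"x":2,"y":152,"z":0,"ax":0,"ay":-0.067,"az":0}]'
python3 -m jog '[{"x":0,"y":0,"z":0,"ax":0,"ay":0,"az":0},{"x":0,"y":0,"z":0,"ax":0,"ay":0,"az":0},{"x":0,"y":0,"z":0,"ax":0,"ay":0,"az":0},{"x":0,"y":0,"z":0,"ax":0,"ay":0,"az":0},{"x":0,"y":0,"z":0,"ax":0,"ay":0,"az":0},{"x":0,"y":0,"z":0,"ax":0,"ay":0,"az":0}]' 255 80
```

```text
clock: 4.18
ee_pos: [0.4645, 0.2181, 0.0902]
tcp_rot: [-1.506, 0.52, -0.522]
ft_force: [0.5, -1.2, -0.0]
opening: 0.0854
clock: 4.92
ee_pos: [0.4634, 0.2181, 0.0899]
tcp_rot: [-1.506, 0.521, -0.522]
ft_force: [-2.3, 0.9, 6.7]
opening: 0.0174
```

```bash
python3 -m jog '[{"x":0,"y":-10,"z":0,"ax":0,"ay":0,"az":0},{"x":0,"y":-20,"z":0,"ax":0,"ay":0,"az":0},{"x":0,"y":-20,"z":0,"ax":0,"ay":0,"az":0}]'
python3 look.py w3; python3 - <<'E'
from h import *
a=cv2.imread('pics/w3.png')
s=read_camera('side'); cv2.imwrite('pics/w3c.png',np.hstack([cv2.resize(a[130:330,190:440],(500,400)),cv2.resize(s[190:310,250:400],(300,240)).__class__(0) if 0 else cv2.copyMakeBorder(cv2.resize(s[210:300,280:370],(300,300),interpolation=3),0,100,0,0,0)]))
E
```

```text
clock: 5.3
ee_pos: [0.4638, 0.2179, 0.1096]
tcp_rot: [-1.506, 0.52, -0.522]
ft_force: [-0.4, -0.6, -0.2]
opening: -0.0002
5.35 [0.4634 0.2178 0.1091] [-0.9 -0.6  0. ] -3.892203343554729e-05 [ 0.36  0.34  1.79 -0.    1.    1.02]
```

View pics/w3c.png

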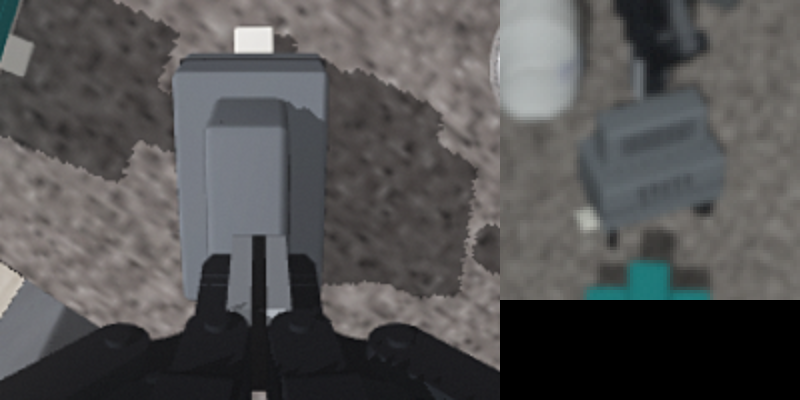

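The wrist crop shows the fingers shut behind the lip end of the fin. They closed past it, and the module still stands upright. The fin top's far edge is at full px (294..332,193).

```bash
python3 - <<'E'
from h import *; import pickle
m=pickle.load(open('pics/w3.pkl','rb'))
print(np.round(m['cam_to_world'],3).tolist())
C=R.from_rotvec(get_obs()['tcp_rot']); t=get_obs()['ee_pos']
for p,z in(((294,193),.096),((332.5,193),.096),((294,248),.096),((331,248),.096),((278,165),.060),((353,165),.06)):
    w=onz('wrist',p,z,m); print(p,w.round(4),(C.inv().apply(w-t)*1000).round(1))
T=np.linalg.inv(np.array(m['cam_to_world']))
for y in (0,15,25):
  q=(T@np.r_[C.apply([0,y/1000,0])+t,1])[:3]; r=np.arctan2(np.hypot(*q[:2]),q[2]); print(y,m['cx']+m['fx']*r*q[0]/np.hypot(*q[:2]),m['cy']+m['fx']*r*q[1]/np.hypot(*q[:2]))
for z in(.096,.06):print(spot_point)if 0 else 0
for n in("module_centre","module_footside"): 
  for c in("wrist","side"): print(n,c,[(np.round(d['location'],1).tolist(),round(d['conf'],2)) for d in spot_point(n,c)][:3])
E
```

```text
[[0.786, -0.587, -0.193, 0.514], [-0.618, -0.747, -0.246, 0.281], [0.001, 0.313, -0.95, 0.258], [0.0, 0.0, 0.0, 1.0]]
(294, 193) [0.4738 0.2515 0.096 ] [-12.5  12.7  33.2]
(332.5, 193) [0.4903 0.2384 0.096 ] [ 8.6 12.7 33.2]
(294, 248) [0.4523 0.2257 0.096 ] [-13.4  12.7  -0.3]
(331, 248) [0.4694 0.2123 0.096 ] [ 8.2 12.7 -0.3]
(278, 165) [0.4687 0.2662 0.06  ] [-25.6  48.7  41.7]
(353, 165) [0.5072 0.2359 0.06  ] [23.5 48.7 41.6]
0 316.80452597967707 257.9823481535375
15 316.9484517704768 245.87451711656888
25 317.03399890634046 238.74049788368058
module_centre wrist [([563.5, 86.5], 0.22)]
module_centre side [([325.3, 255.6], 0.96)]
module_footside wrist [([316.6, 163.8], 0.67), ([579.3, 374.6], 0.47)]
module_footside side [([313.5, 267.8], 0.81)]
```

```bash
python3 - <<'E'
from h import *; import pickle
m=pickle.load(open('pics/w3.pkl','rb'));o=get_obs()
C=R.from_rotvec(o['tcp_rot']); t=o['ee_pos'];T=np.linalg.inv(np.array(m['cam_to_world']))
def pr(v):
  q=(T@np.r_[C.apply(np.array(v)/1000)+t,1])[:3]; h=np.hypot(*q[:2]);r=np.arctan2(h,q[2]); return np.round([m['cx']+m['fx']*r*q[0]/h,m['cy']+m['fx']*r*q[1]/h])
for y in(-10,0,12,25): print(y,[pr((x,y,z)).tolist() for x in(0,43) for z in(-11,11)])
print(o['opening'],o['clock'],pr((10,12.7,-38)),pr((0,25,0)))
E
```

```text
-10 [[317.0, 285.0], [316.0, 248.0], [395.0, 283.0], [400.0, 247.0]]
0 [[317.0, 275.0], [317.0, 240.0], [392.0, 274.0], [396.0, 239.0]]
12 [[317.0, 265.0], [317.0, 231.0], [388.0, 263.0], [391.0, 230.0]]
25 [[317.0, 254.0], [317.0, 222.0], [384.0, 254.0], [386.0, 222.0]]
0.00019983749577170227 5.6 [333. 300.] [317. 239.]
```

```bash
python3 - <<'E'
import cv2,numpy as np
a=cv2.imread('pics/w3.png')[180:300,260:380]; b=cv2.imread('pics/w2.png')[240:340,170:470]
cv2.imwrite('pics/w3d.png',np.vstack([cv2.copyMakeBorder(cv2.resize(a,None,fx=3,fy=3),0,0,0,240,0),cv2.resize(b,(600,200))]))
E
```

```text
(no output)
```

View pics/w3d.png

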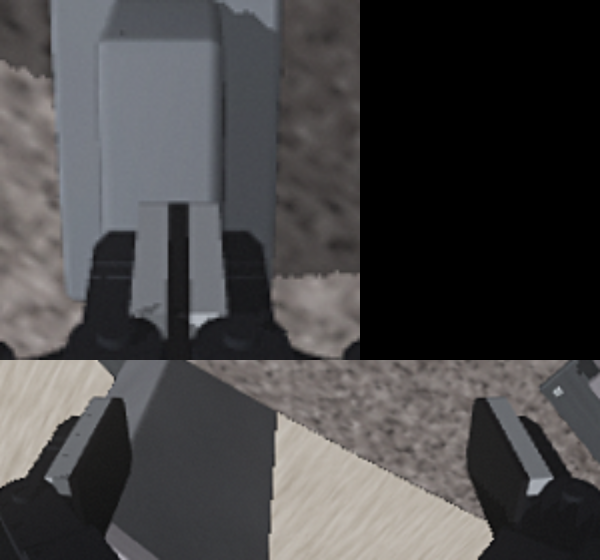

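The close crop shows the pad tips above the fin top. The tip edge is at full px row 247, which projects to about 8–10 mm behind the TCP, not 25 mm ahead. The open fingertips in w2 show the same offset. So the fingers closed just over the fin and the module did not move. I'll reopen, go about 33 mm lower and close gently.

```bash
python3 -m jog '[{"x":-2,"y":-5,"z":-2,"ax":0,"ay":0,"az":0},{"x":-2,"y":-5,"z":-2,"ax":0,"ay":0,"az":0},{"x":-2,"y":-5,"z":-2,"ax":0,"ay":0,"az":0},{"x":-2,"y":-5,"z":-2,"ax":0,"ay":0,"az":0},{"x":-2,"y":-5,"z":-2,"ax":0,"ay":0,"az":0},{"x":-2,"y":15,"z":-2,"ax":0,"ay":0,"az":0},{"x":-2,"y":35,"z":-2,"ax":0,"ay":0,"az":0},{"x":-2,"y":50,"z":-2,"ax":0,"ay":0,"az":0},{"x":-2,"y":50,"z":-2,"ax":0,"ay":0,"az":0}]' 0 30
python3 -m jog '[{"x":0,"y":0,"z":0,"ax":0,"ay":0,"az":0},{"x":0,"y":0,"z":0,"ax":0,"ay":0,"az":0},{"x":0,"y":0,"z":0,"ax":0,"ay":0,"az":0},{"x":0,"y":0,"z":0,"ax":0,"ay":0,"az":0},{"x":0,"y":0,"z":0,"ax":0,"ay":0,"az":0},{"x":0,"y":0,"z":0,"ax":0,"ay":0,"az":0},{"x":0,"y":0,"z":0,"ax":0,"ay":0,"az":0},{"x":0,"y":0,"z":0,"ax":0,"ay":0,"az":0}]' 255 30
```

```text
clock: 6.72
ee_pos: [0.4595, 0.217, 0.0578]
tcp_rot: [-1.509, 0.523, -0.52]
ft_force: [0.5, -0.3, -0.7]
opening: 0.0853
clock: 7.72
ee_pos: [0.4609, 0.2175, 0.0594]
tcp_rot: [-1.507, 0.521, -0.522]
ft_force: [-0.6, -0.3, 6.9]
opening: 0.0238
```

```bash
python3 -m jog '[{"x":0,"y":-1,"z":0,"ax":0,"ay":0,"az":0},{"x":0,"y":-2,"z":0,"ax":0,"ay":0,"az":0},{"x":0,"y":-20,"z":0,"ax":0,"ay":0,"az":0},{"x":0,"y":-70,"z":0,"ax":0,"ay":0,"az":0},{"x":0,"y":-130,"z":0,"ax":0,"ay":0,"az":0},{"x":0,"y":-170,"z":0,"ax":0,"ay":0,"az":0},{"x":0,"y":-170,"z":0,"ax":0,"ay":0,"az":0}]' - 100
python3 look.py w4 module_centre@.048 module_footside@.02
python3 - <<'E'
from h import *
a=-0+.02;Rt=np.array([[np.sin(a),0,np.cos(a)],[-np.cos(a),0,np.sin(a)],[0,-1,0]])
for p in((.50,-.125,.19),): print(*delta(p,R.from_matrix(Rt)))
E
```

```text
clock: 8.6
ee_pos: [0.4625, 0.2182, 0.232]
tcp_rot: [-1.503, 0.517, -0.525]
ft_force: [0.3, -0.1, -3.6]
opening: 0.0226
module_centre [578.4 210.6] 0.41 [ 0.7481 -0.0596  0.048 ]
module_footside [317.  176.2] 0.95 [0.459  0.2152 0.02  ]
module_footside [580.9 214.8] 0.21 [ 0.7711 -0.1003  0.02  ]
8.75 [0.4588 0.2168 0.227 ] [-0.3 -0.2 -4.9] 0.022418800879542358 [0.36 0.21 1.64 0.   1.29 1.02]
[ 243.6   37.3 -243.2] [ 0.004  0.885 -0.   ]
```

View pics/w4.png

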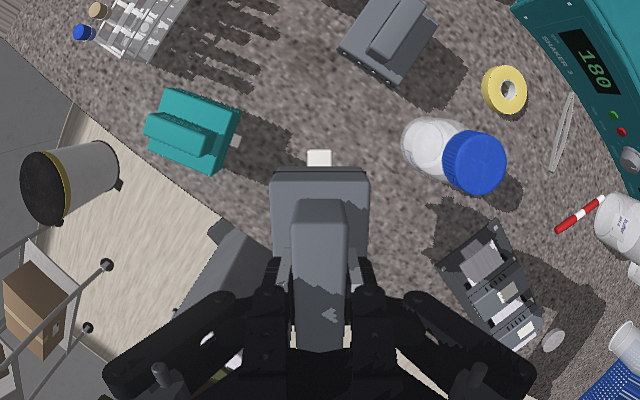

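The wrist picture shows the module gripped and upright in the fingers, with the foot at px (319,158). The bench items are untouched and the bay is at the lower right, around (490,290). I now move in front of the bay.

```bash
python3 - <<'E'
from h import *; import pickle
m=pickle.load(open('pics/w4.pkl','rb'));o=get_obs();C=R.from_rotvec(o['tcp_rot']);t=o['ee_pos']
for p,y in(((317,176.2),39),((320,180),-1),((272,180),-1),((368,180),-1)): print((C.inv().apply(onz('wrist',p,t[2]-y/1000,m)-t)*1000).round(1))
a=.02;Rt=np.array([[np.sin(a),0,np.cos(a)],[-np.cos(a),0,np.sin(a)],[0,-1,0]])
print(*delta((.465,-.125,.2),R.from_matrix(Rt)))
E
```

```text
[ 1.7 38.9 38.3]
[ 3.3 -1.2 45.6]
[-21.2  -1.1  45.7]
[27.9 -1.2 45.6]
[ 216.1   27.5 -264.9] [ 0.004  0.885 -0.   ]
```

```bash
python3 -m jog '[{"x":30,"y":0,"z":-40,"ax":0,"ay":0.1,"az":0},{"x":216,"y":0,"z":-265,"ax":0,"ay":0.885,"az":0},{"x":216,"y":0,"z":-265,"ax":0,"ay":0.885,"az":0},{"x":216,"y":0,"z":-265,"ax":0,"ay":0.885,"az":0},{"x":216,"y":0,"z":-265,"ax":0,"ay":0.885,"az":0},{"x":216,"y":0,"z":-265,"ax":0,"ay":0.885,"az":0},{"x":216,"y":28,"z":-265,"ax":0,"ay":0.885,"az":0},{"x":216,"y":28,"z":-265,"ax":0,"ay":0.885,"az":0},{"x":216,"y":28,"z":-265,"ax":0,"ay":0.885,"az":0}]'
python3 look.py w5 bay@.034 rail@0 module_footside@.18
python3 - <<'E'
import cv2
cv2.imwrite('pics/w5c.png',cv2.resize(cv2.imread('pics/w5.png')[0:240,170:470],(750,600),interpolation=3))
E
```

```text
clock: 9.88
ee_pos: [0.4658, -0.1238, 0.2]
tcp_rot: [-1.22, 1.197, -1.192]
ft_force: [-0.3, 0.4, -2.7]
opening: 0.0229
rail [334.5  83.5] 0.76 [ 0.5692 -0.1388  0.    ]
module_footside [317.1 175.7] 0.58 [ 0.507  -0.1222  0.18  ]
10.075 [ 0.4671 -0.124   0.2016] [-0.3  0.  -2.4] 0.022389669592227854 [-0.35  0.2   1.73 -0.    1.21  1.2 ]
```

View pics/w5c.png

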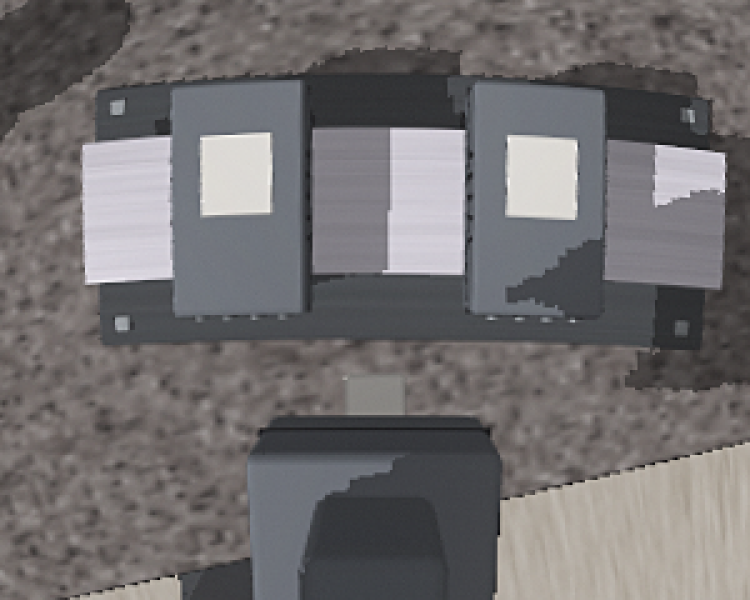

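The wrist crop shows the free bay between the fixed modules. The rail top spans crop columns 312–466 and rows 127–272, and the held module is just below it with its foot at (376,395).

```bash
python3 - <<'E'
from h import *; import pickle
m=pickle.load(open('pics/w5.pkl','rb'));o=get_obs();C=R.from_rotvec(o['tcp_rot']);t=o['ee_pos']
print(C.as_matrix().round(3).tolist(),t)
f=lambda p,z:onz('wrist',(170+p[0]/2.5,p[1]/2.5),z,m)
for n,p in dict(nl=(312,272),nr=(466,272),fl=(312,127),fr=(465,129),Lnear=(85,284),Lfar=(83,143),Rnear=(722,289),Rfar=(725,153)).items(): print(n,f(p,.034).round(4))
for p in((303,312),(303,82),(466,316),(468,82),(173,312),(603,316)): print('top',f(p,.066).round(4))
for p,y in(((250,458),-1),((500,461),-1),((376,395),43)): print('held',(C.inv().apply(f(p,t[2]-y/1000)-t)*1000).round(1))
E
```

```text
[[0.021, 0.001, 1.0], [-1.0, -0.0, 0.021], [0.0, -1.0, 0.001]] [ 0.46711071 -0.12397675  0.20156725]
nl [ 0.5407 -0.0982  0.034 ]
nr [ 0.5423 -0.1599  0.034 ]
fl [ 0.6002 -0.0972  0.034 ]
fr [ 0.601  -0.1579  0.034 ]
Lnear [ 0.538 -0.002  0.034]
Lfar [ 0.5983 -0.0014  0.034 ]
Rnear [ 0.5436 -0.2722  0.034 ]
Rfar [ 0.6031 -0.2704  0.034 ]
top [ 0.5268 -0.0975  0.066 ]
top [ 0.6119 -0.0962  0.066 ]
top [ 0.5267 -0.1567  0.066 ]
top [ 0.6135 -0.1551  0.066 ]
top [ 0.5272 -0.049   0.066 ]
top [ 0.5295 -0.2085  0.066 ]
held [-23.9  -1.   41.7]
held [25.2 -0.9 41.1]
held [ 0.9 43.1 46. ]
```

```bash
cat > tgt.py <<'E'
from h import *
import sys
B=np.array([.571,-.1275,.034]); yaw=.021
OFF=np.array([1,38.5,1])/1000   # module seat in tool frame
def pose(th,u1,w1,dx=0):
    Y=R.from_euler('z',yaw); C0=R.from_matrix([[0,0,1],[-1,0,0],[0,-1,0]])
    M=Y*R.from_euler('y',-th)
    S=B+Y.apply([-.030+dx/1000,0,0])-M.apply([u1/1000,0,w1/1000])
    C=M*C0
    return S-C.apply(OFF),C
def meas(n=4):
    P=[];F=[]
    for i in range(n):
        read_camera('top'); o=get_obs(); P.append(np.r_[o['ee_pos'],o['tcp_rot']]); F.append(np.r_[o['ft_force'],o['moment']])
    return np.mean(P,0),np.mean(F,0),o
if __name__=='__main__':
    p,f,o=meas(); C=R.from_rotvec(p[3:])
    print('t',round(o['clock'],2),'p',p.round(4),'F',f.round(2),'op',round(o['opening'],4))
    for a in sys.argv[1:]:
        t,Ct=pose(*map(float,a.split(',')))
        print(a,(C.inv().apply(t-p[:3])*1000).round(1),(C.inv()*Ct).as_rotvec().round(3),'tcp',t.round(3))
E
python3 - <<'E'
from h import *; import pickle
m=pickle.load(open('pics/w5.pkl','rb'));t=np.array([.467,-.124,.2009]);C=R.from_matrix(np.array([[.021,0,1],[-1,0,.021],[0,-1,0]]))
for p,y in(((380,560),-37),((380,498),-1),((376,430),-1)): print('held',(C.inv().apply(onz('wrist',(170+p[0]/2.5,p[1]/2.5),t[2]-y/1000,m)-t)*1000).round(1))
E
python3 tgt.py 0.384,-29.5,-2.6,-45 0.384,-29.5,-2.6,-16 0.384,-29.5,-2,0
```

```text
held [  1.3 -37.   34.9]
held [ 1.6 -1.  33.3]
held [ 0.8 -1.  47.2]
t 10.28 p [ 0.4669 -0.1241  0.2015 -1.2184  1.1929 -1.1948] F [ 0.08  0.41 -2.54  0.01  0.02 -0.04] op 0.0228
0.384,-29.5,-2.6,-45 [  4.5 118.8  39.9] [ 0.383 -0.     0.   ] tcp [ 0.507 -0.128  0.083]
0.384,-29.5,-2.6,-16 [  4.5 118.8  68.9] [ 0.383 -0.     0.   ] tcp [ 0.536 -0.127  0.083]
0.384,-29.5,-2,0 [  4.5 119.4  85.1] [ 0.383 -0.     0.   ] tcp [ 0.552 -0.127  0.082]
```

```bash
python3 -m jog '[{"x":4.5,"y":10,"z":20,"ax":0.15,"ay":0,"az":0},{"x":4.5,"y":40,"z":45,"ax":0.3,"ay":0,"az":0},{"x":4.5,"y":70,"z":67,"ax":0.383,"ay":0,"az":0},{"x":4.5,"y":90,"z":67,"ax":0.383,"ay":0,"az":0},{"x":4.5,"y":105,"z":67,"ax":0.383,"ay":0,"az":0},{"x":4.5,"y":112,"z":67,"ax":0.383,"ay":0,"az":0},{"x":4.5,"y":116,"z":67,"ax":0.383,"ay":0,"az":0},{"x":4.5,"y":116,"z":67,"ax":0.383,"ay":0,"az":0}]'
python3 tgt.py 0.384,-29.5,-2.6,-16 0.384,-29.5,-2,0
python3 look.py w6
python3 - <<'E'
from h import *
s=read_camera('side'); t=read_camera('top'); w=cv2.imread('pics/w6.png')
a=cv2.resize(s[120:220,290:410],(360,300),interpolation=3);b=cv2.resize(t[150:250,330:450],(360,300),interpolation=3)
cv2.imwrite('pics/c6.png',np.vstack([np.hstack([a,b]),cv2.resize(w[60:200,170:470],(720,300))]))
E
```

```text
clock: 11.28
ee_pos: [0.5339, -0.1276, 0.0852]
tcp_rot: [-0.929, 0.911, -1.35]
ft_force: [0.0, -0.2, -2.7]
opening: 0.0229
t 11.47 p [ 0.5341 -0.1277  0.0855 -0.9291  0.9101 -1.3501] F [-0.07  0.46 -2.86  0.    0.38  0.03] op 0.0227
0.384,-29.5,-2.6,-16 [-0.5  3.3  0.7] [-0.    -0.001  0.001] tcp [ 0.536 -0.127  0.083]
0.384,-29.5,-2,0 [-0.5  9.9 15.6] [-0.    -0.001  0.001] tcp [ 0.552 -0.127  0.082]
11.525 [ 0.534  -0.1277  0.0855] [ 0.4 -0.2 -2.4] 0.022596633376287815 [-0.42  0.31  2.05  0.37  0.46  0.82]
```

View pics/c6.png

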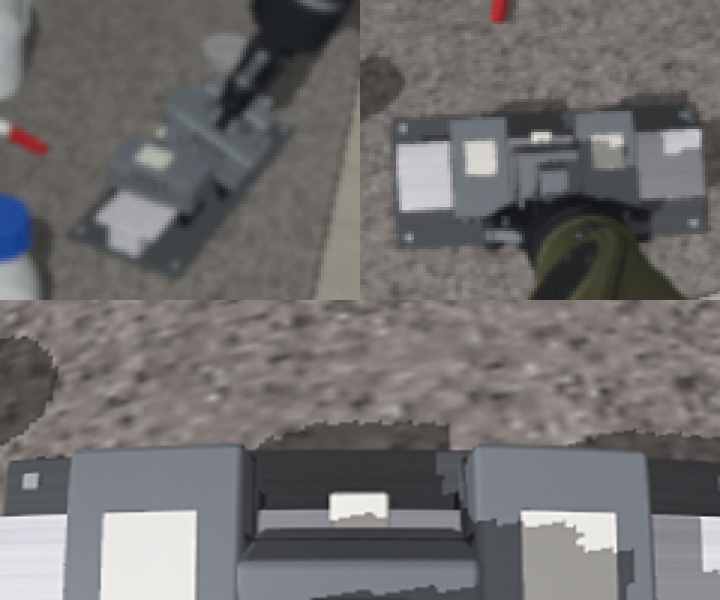

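The combined view shows the tilted module centred between its neighbours: gap columns 250–468 and foot centred at 359 in the wrist strip. The far rail edge is visible under the foot. Next I descend the last 3 mm and slide in, watching the force.

```bash
python3 -m jog '[{"x":-0.5,"y":3.3,"z":0.7,"ax":0,"ay":0,"az":0},{"x":-0.5,"y":5,"z":5,"ax":0,"ay":0,"az":0},{"x":-0.5,"y":6.5,"z":8.5,"ax":0,"ay":0,"az":0},{"x":-0.5,"y":7,"z":10,"ax":0,"ay":0,"az":0},{"x":-0.5,"y":7,"z":10,"ax":0,"ay":0,"az":0}]'
python3 tgt.py 0.384,-29.5,-2.6,-6 0.384,-29.5,-2,0
```

```text
clock: 12.25
ee_pos: [0.5458, -0.1268, 0.0822]
tcp_rot: [-0.93, 0.911, -1.349]
ft_force: [-0.4, -0.2, -2.3]
opening: 0.0225
t 12.45 p [ 0.5454 -0.1268  0.0821 -0.9296  0.9114 -1.3494] F [-0.13  0.27 -3.07 -0.01  0.38 -0.02] op 0.0227
0.384,-29.5,-2.6,-6 [ 0.3 -0.4  0.8] [ 0.001 -0.001  0.   ] tcp [ 0.546 -0.127  0.083]
0.384,-29.5,-2,0 [0.2 2.4 6.4] [ 0.001 -0.001  0.   ] tcp [ 0.552 -0.127  0.082]
```

```bash
python3 -m jog '[{"x":0,"y":1,"z":2,"ax":0,"ay":0,"az":0},{"x":0,"y":1.8,"z":4,"ax":0,"ay":0,"az":0},{"x":0,"y":2.4,"z":6.4,"ax":0,"ay":0,"az":0},{"x":0,"y":2.4,"z":6.4,"ax":0,"ay":0,"az":0}]'
python3 tgt.py 0.384,-29.5,-2,0
python3 -m jog '[{"x":0,"y":0.4,"z":0.9,"ax":0,"ay":0,"az":0},{"x":0,"y":0.8,"z":1.9,"ax":0,"ay":0,"az":0},{"x":0,"y":0.8,"z":1.9,"ax":0,"ay":0,"az":0}]'
python3 tgt.py 0.384,-29.5,-2,0
```

```text
clock: 12.95
ee_pos: [0.5528, -0.1268, 0.0824]
tcp_rot: [-0.929, 0.911, -1.35]
ft_force: [0.2, -0.8, -2.4]
opening: 0.0223
t 13.15 p [ 0.5523 -0.1267  0.0823 -0.9295  0.9113 -1.3494] F [ 0.   -0.03 -3.05  0.02  0.41 -0.01] op 0.0225
0.384,-29.5,-2,0 [ 0.2  0.  -0.1] [ 0.001 -0.001  0.   ] tcp [ 0.552 -0.127  0.082]
clock: 13.52
ee_pos: [0.5545, -0.1267, 0.0823]
tcp_rot: [-0.93, 0.911, -1.35]
ft_force: [-0.0, 0.4, -2.4]
opening: 0.0229
t 13.72 p [ 0.5544 -0.1267  0.0823 -0.9294  0.9112 -1.3496] F [-0.31  0.14 -2.89 -0.    0.44 -0.01] op 0.0227
0.384,-29.5,-2,0 [ 0.2 -0.7 -2.1] [ 0.001 -0.001  0.   ] tcp [ 0.552 -0.127  0.082]
```

```bash
python3 -m jog '[{"x":0,"y":0.4,"z":0.9,"ax":0,"ay":0,"az":0},{"x":0,"y":0.6,"z":1.4,"ax":0,"ay":0,"az":0},{"x":0,"y":0.6,"z":1.4,"ax":0,"ay":0,"az":0}]'
python3 tgt.py
python3 -m jog '[{"x":0,"y":-0.9,"z":0.4,"ax":0,"ay":0,"az":0},{"x":0,"y":-1.8,"z":0.8,"ax":0,"ay":0,"az":0},{"x":0,"y":-1.8,"z":0.8,"ax":0,"ay":0,"az":0}]'
python3 tgt.py 0.384,-29.5,-2,0
```

```text
clock: 14.1
ee_pos: [0.555, -0.1266, 0.0821]
tcp_rot: [-0.931, 0.912, -1.349]
ft_force: [-5.2, -2.5, 1.1]
opening: 0.0226
t 14.3 p [ 0.5549 -0.1266  0.0821 -0.9306  0.912  -1.3487] F [-5.21 -2.18  2.38 -0.34  1.22 -0.05] op 0.0226
clock: 14.68
ee_pos: [0.5548, -0.1261, 0.0833]
tcp_rot: [-0.931, 0.914, -1.348]
ft_force: [-4.4, -0.9, -5.6]
opening: 0.0224
t 14.88 p [ 0.5548 -0.126   0.0833 -0.9307  0.9137 -1.3476] F [-4.33 -0.86 -6.9  -0.14  1.51 -0.05] op 0.0228
0.384,-29.5,-2,0 [ 0.8  0.1 -2.8] [ 0.004 -0.001 -0.001] tcp [ 0.552 -0.127  0.082]
```

Contact came where the geometry says: the leg meets the edge at -5 N in x, and raising brings the lip under the flange for another -4 N in z. So the lip is hooked. Now I rock it down.

```bash
python3 -m jog '[{"x":0,"y":0.3,"z":-1.2,"ax":0,"ay":0,"az":0},{"x":0,"y":0.3,"z":-1.2,"ax":0,"ay":0,"az":0}]'; python3 tgt.py 0.384,-30.7,-1.3 0.3,-30.7,-1.3,0 0.23,-30.7,-1.3,0
```

```text
clock: 15.12
ee_pos: [0.5547, -0.1262, 0.0833]
tcp_rot: [-0.929, 0.912, -1.349]
ft_force: [-4.0, 0.7, -5.3]
opening: 0.0227
t 15.32 p [ 0.5547 -0.1262  0.0833 -0.9294  0.9122 -1.3488] F [-4.22  1.62 -5.8   0.43  1.4   0.1 ] op 0.0227
0.384,-30.7,-1.3 [ 0.6  0.8 -1.5] [ 0.002 -0.001 -0.   ] tcp [ 0.554 -0.127  0.082]
0.3,-30.7,-1.3,0 [0.6 3.4 1.8] [-0.082 -0.001 -0.   ] tcp [ 0.558 -0.127  0.081]
0.23,-30.7,-1.3,0 [0.6 5.8 4.3] [-0.152 -0.001 -0.   ] tcp [ 0.561 -0.127  0.08 ]
```

```bash
python3 -m jog '[{"x":0.3,"y":0.8,"z":-1.5,"ax":0,"ay":0,"az":0},{"x":0.3,"y":0.8,"z":-1.5,"ax":0,"ay":0,"az":0}]'; python3 tgt.py 0.384,-30.7,-1.3 0.3,-30.7,-1.3,0 0.23,-30.7,-1.3,0
```

```text
clock: 15.58
ee_pos: [0.5547, -0.1274, 0.0827]
tcp_rot: [-0.929, 0.91, -1.351]
ft_force: [-3.0, 1.5, -3.9]
opening: 0.0227
t 15.78 p [ 0.5547 -0.1274  0.0826 -0.9288  0.9099 -1.3507] F [-2.59  0.86 -3.62  0.25  0.92  0.06] op 0.0227
0.384,-30.7,-1.3 [-0.6  0.2 -1.2] [-0.    -0.001  0.001] tcp [ 0.554 -0.127  0.082]
0.3,-30.7,-1.3,0 [-0.6  2.8  2. ] [-0.084 -0.001  0.001] tcp [ 0.558 -0.127  0.081]
0.23,-30.7,-1.3,0 [-0.6  5.2  4.5] [-0.154 -0.001  0.001] tcp [ 0.561 -0.127  0.08 ]
```

```bash
python3 -m jog '[{"x":-0.3,"y":1,"z":-0.5,"ax":-0.03,"ay":0,"az":0},{"x":-0.3,"y":2,"z":0.8,"ax":-0.06,"ay":0,"az":0},{"x":-0.3,"y":2.8,"z":1.6,"ax":-0.084,"ay":0,"az":0},{"x":-0.3,"y":2.8,"z":1.6,"ax":-0.084,"ay":0,"az":0}]'; python3 tgt.py 0.3,-30.7,-1.3,0 0.23,-30.7,-1.3,0
```

```text
clock: 16.27
ee_pos: [0.5586, -0.1276, 0.0812]
tcp_rot: [-0.992, 0.97, -1.322]
ft_force: [-0.5, -1.0, -3.2]
opening: 0.0226
t 16.48 p [ 0.558  -0.1274  0.081  -0.9918  0.9709 -1.322 ] F [ 0.25  0.06 -2.77  0.01  0.3  -0.03] op 0.0226
0.3,-30.7,-1.3,0 [-0.6  0.1 -0.4] [-0.002 -0.001  0.002] tcp [ 0.558 -0.127  0.081]
0.23,-30.7,-1.3,0 [-0.6  2.3  2.3] [-0.072 -0.001  0.002] tcp [ 0.561 -0.127  0.08 ]
```

Free of contact and still hooked. Continue to about 13°.

```bash
python3 -m jog '[{"x":-0.3,"y":1,"z":0.8,"ax":-0.03,"ay":0,"az":0},{"x":-0.3,"y":1.8,"z":1.6,"ax":-0.055,"ay":0,"az":0},{"x":-0.3,"y":2.3,"z":2.3,"ax":-0.072,"ay":0,"az":0},{"x":-0.3,"y":2.3,"z":2.3,"ax":-0.072,"ay":0,"az":0}]'; python3 tgt.py 0.23,-30.7,-1.3,0 0.15,-30.3,-1,0 0.08,-30.3,-0.5,0 0,-30.3,0,0
```

```text
clock: 16.98
ee_pos: [0.5607, -0.1266, 0.0793]
tcp_rot: [-1.047, 1.025, -1.293]
ft_force: [0.9, -0.6, 1.2]
opening: 0.0227
t 17.18 p [ 0.5604 -0.1266  0.0793 -1.0469  1.0255 -1.2936] F [ 1.2  -0.02  1.03 -0.   -0.13 -0.03] op 0.0228
0.23,-30.7,-1.3,0 [ 0.1 -0.2  0.4] [ 0.001 -0.001  0.001] tcp [ 0.561 -0.127  0.08 ]
0.15,-30.3,-1,0 [0.1 2.6 3.1] [-0.079 -0.001  0.001] tcp [ 0.564 -0.127  0.077]
0.08,-30.3,-0.5,0 [0.1 5.4 5.5] [-0.149 -0.001  0.001] tcp [ 0.567 -0.127  0.075]
0,-30.3,0,0 [0.1 8.8 8.1] [-0.229 -0.001  0.001] tcp [ 0.57  -0.127  0.073]
```

```bash
python3 -m jog '[{"x":0,"y":0,"z":0,"ax":0,"ay":0,"az":0},{"x":0,"y":0,"z":0,"ax":0,"ay":0,"az":0},{"x":0,"y":0,"z":0,"ax":0,"ay":0,"az":0},{"x":0,"y":-10,"z":0,"ax":0,"ay":0,"az":0},{"x":0,"y":-40,"z":0,"ax":0,"ay":0,"az":0},{"x":0,"y":-75,"z":0,"ax":0,"ay":0,"az":0},{"x":0,"y":-75,"z":0,"ax":0,"ay":0,"az":0}]' 0
python3 look.py w7 module_centre@.078 module_footside@.046
python3 tgt.py; python3 - <<'E'
from h import *
s=read_camera('side'); w=cv2.imread('pics/w7.png')
a=cv2.resize(s[110:230,270:430],(480,360),interpolation=3)
cv2.imwrite('pics/c7.png',np.vstack([cv2.copyMakeBorder(a,0,0,0,240,0),cv2.resize(w[100:200,170:410],(720,300)) if 0 else cv2.resize(w[80:320,120:520],(400,240)).repeat(1,0) if 0 else cv2.copyMakeBorder(cv2.resize(w[110:270,200:440],(360,240)),0,0,0,360,0)]))
print([(d['location'],d['conf']) for n in('module_centre','module_footside','module_lip') for d in spot_point(n,'side')[:1]])
E
```

```text
clock: 18.05
ee_pos: [0.5441, -0.1274, 0.1553]
tcp_rot: [-1.045, 1.022, -1.296]
ft_force: [0.1, 0.1, 0.5]
opening: 0.0849
module_footside [316.1 157.9] 0.74 [ 0.6044 -0.1243  0.046 ]
module_footside [ 87.7 175.3] 0.17 [0.5898 0.1238 0.046 ]
18.2 [ 0.542  -0.1265  0.1516] [-0.6  0.1 -0.5] 0.08539258201565109 [-0.36  0.26  1.83  0.11  0.85  1.12]
t 18.4 p [ 0.5418 -0.1263  0.1508 -1.0491  1.0294 -1.2908] F [ 0.04 -0.05  0.01  0.    0.12  0.02] op 0.0856
[([353.0, 163.1], 0.6), ([341.9, 161.8], 0.65), ([359.2, 179.9], 0.81)]
```

View pics/c7.png

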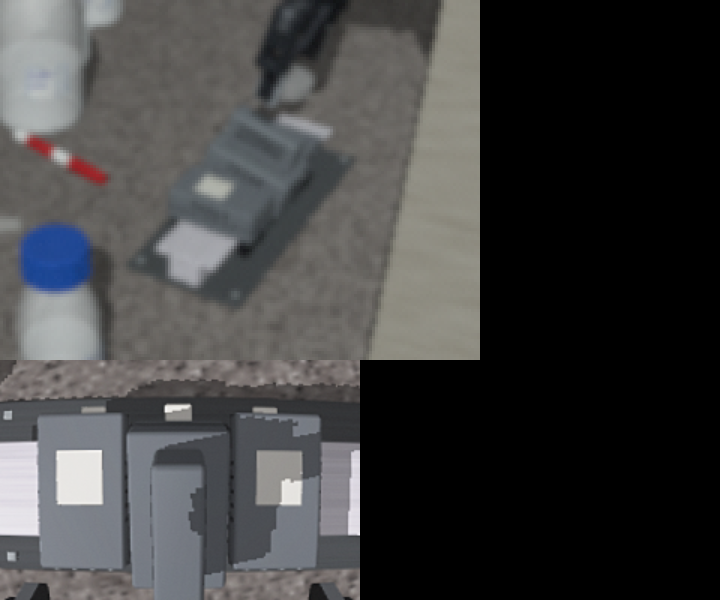

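The view shows the module hooked in the bay, leaning toward the robot, with the white foot at the far side between its neighbours. Its foot-side point (0.604 at z≈0.046) matches the 12° lean. Now close the fingers, go upright above the foot end of the fin and press.

```bash
cat > up.py <<'E'
from tgt import *
Ct=R.from_euler('z',yaw)*R.from_matrix([[0,0,1],[-1,0,0],[0,-1,0]])
p,f,o=meas(2); C=R.from_rotvec(p[3:]); print('t',round(o['clock'],2),p.round(4),'F',f.round(1),round(o['opening'],4))
for a in sys.argv[1:]:
    dx,z=map(float,a.split(',')); q=np.array([B[0]+dx/1000,-.127,z]); print(a,(C.inv().apply(q-p[:3])*1000).round(1),(C.inv()*Ct).as_rotvec().round(3))
E
python3 - <<'E'
from h import *; import pickle
m=pickle.load(open('pics/w7.pkl','rb'))
for c in(155,203): print(onz('wrist',(200+c/1.5,180),.121,m).round(4))
E
python3 up.py 13,.145 13,.128
```

```text
[ 0.5859 -0.117   0.121 ]
[ 0.5863 -0.1374  0.121 ]
t 18.7 [ 0.5424 -0.1266  0.1514 -1.0485  1.0283 -1.2916] F [ 0.1  0.3  0.3 -0.   0.1 -0. ] 0.0851
13,.145 [ 1.3 15.5 39.1] [-0.226 -0.001 -0.   ]
13,.128 [ 1.3 32.1 35.3] [-0.226 -0.001 -0.   ]
```

```bash
python3 -m jog '[{"x":1,"y":-10,"z":15,"ax":-0.1,"ay":0,"az":0},{"x":1,"y":5,"z":30,"ax":-0.226,"ay":0,"az":0},{"x":1,"y":15,"z":37,"ax":-0.226,"ay":0,"az":0},{"x":1,"y":15,"z":37,"ax":-0.226,"ay":0,"az":0},{"x":1,"y":15,"z":37,"ax":-0.226,"ay":0,"az":0},{"x":1,"y":15,"z":37,"ax":-0.226,"ay":0,"az":0},{"x":1,"y":15,"z":37,"ax":-0.226,"ay":0,"az":0},{"x":1,"y":15,"z":37,"ax":-0.226,"ay":0,"az":0}]' 255 60; python3 up.py 11,.118
python3 -m jog '[{"x":0,"y":10,"z":0,"ax":0,"ay":0,"az":0},{"x":0,"y":20,"z":0,"ax":0,"ay":0,"az":0},{"x":0,"y":25,"z":0,"ax":0,"ay":0,"az":0},{"x":0,"y":25,"z":0,"ax":0,"ay":0,"az":0}]'; python3 up.py 11,.114
```

```text
clock: 19.7
ee_pos: [0.5817, -0.1269, 0.146]
tcp_rot: [-1.217, 1.193, -1.196]
ft_force: [1.0, -0.2, 0.4]
opening: -0.0
t 19.8 [ 0.5818 -0.1269  0.1458 -1.2174  1.1936 -1.1955] F [-0.6  0.2  0.3  0.   0.   0. ] 0.0001
11,.118 [ 0.1 27.8  0.2] [-0.001 -0.001  0.   ]
clock: 20.3
ee_pos: [0.5813, -0.1266, 0.1195]
tcp_rot: [-1.219, 1.195, -1.194]
ft_force: [-0.9, -0.3, 0.7]
opening: -0.0004
t 20.4 [ 0.5819 -0.1268  0.1202 -1.218   1.1943 -1.1947] F [ 0.3 -0.2  0.1  0.  -0.   0. ] 0.0
11,.114 [0.2 6.2 0.1] [-0.001 -0.001 -0.   ]
```

Still in the air. Go down in small steps until contact.

```bash
python3 -m jog '[{"x":0,"y":3,"z":0,"ax":0,"ay":0,"az":0},{"x":0,"y":5,"z":0,"ax":0,"ay":0,"az":0},{"x":0,"y":5,"z":0,"ax":0,"ay":0,"az":0}]'; python3 -m jog '[{"x":0,"y":2,"z":0.5,"ax":0,"ay":0,"az":0},{"x":0,"y":4,"z":1.5,"ax":0,"ay":0,"az":0},{"x":0,"y":4,"z":1.5,"ax":0,"ay":0,"az":0}]'
```

```text
clock: 20.78
ee_pos: [0.5833, -0.1271, 0.1164]
tcp_rot: [-1.216, 1.191, -1.197]
ft_force: [1.6, 0.5, 4.0]
opening: -0.0
clock: 21.15
ee_pos: [0.5874, -0.1273, 0.1138]
tcp_rot: [-1.212, 1.187, -1.2]
ft_force: [3.7, -0.2, 8.1]
opening: -0.0003
```

```bash
python3 -m jog '[{"x":0,"y":1.5,"z":3,"ax":0,"ay":0,"az":0},{"x":0,"y":3,"z":6,"ax":0,"ay":0,"az":0},{"x":0,"y":3,"z":6,"ax":0,"ay":0,"az":0}]';  python3 -m jog '[{"x":0,"y":1.5,"z":3,"ax":0,"ay":0,"az":0},{"x":0,"y":3,"z":5,"ax":0,"ay":0,"az":0},{"x":0,"y":3,"z":5,"ax":0,"ay":0,"az":0}]'
```

```text
clock: 21.52
ee_pos: [0.593, -0.1271, 0.1102]
tcp_rot: [-1.213, 1.188, -1.199]
ft_force: [5.0, 0.5, 4.9]
opening: 0.0006
clock: 21.9
ee_pos: [0.5941, -0.1265, 0.1053]
tcp_rot: [-1.219, 1.195, -1.194]
ft_force: [-0.2, -0.4, -0.7]
opening: 0.0001
```

```bash
python3 -m jog '[{"x":0,"y":1.5,"z":1,"ax":0,"ay":0,"az":0},{"x":0,"y":3,"z":2,"ax":0,"ay":0,"az":0},{"x":0,"y":3,"z":2,"ax":0,"ay":0,"az":0}]'; python3 -m jog '[{"x":0,"y":2,"z":0,"ax":0,"ay":0,"az":0},{"x":0,"y":2,"z":0,"ax":0,"ay":0,"az":0}]'
```

```text
clock: 22.28
ee_pos: [0.5962, -0.1265, 0.1047]
tcp_rot: [-1.218, 1.193, -1.196]
ft_force: [-2.5, 1.2, 17.1]
opening: -0.0001
clock: 22.52
ee_pos: [0.5976, -0.1266, 0.1048]
tcp_rot: [-1.215, 1.19, -1.198]
ft_force: [-3.1, 2.1, 24.8]
opening: 0.0004
```

```bash
python3 -m jog '[{"x":0,"y":-10,"z":0,"ax":0,"ay":0,"az":0},{"x":0,"y":-50,"z":-20,"ax":0,"ay":0,"az":0},{"x":0,"y":-90,"z":-80,"ax":0,"ay":0,"az":0},{"x":0,"y":-90,"z":-120,"ax":0,"ay":0,"az":0},{"x":0,"y":-90,"z":-120,"ax":0,"ay":0,"az":0}]'
python3 look.py w8 module_centre@.082 module_footside@.034 bay@.034
python3 - <<'E'
from h import *
w=cv2.imread('pics/w8.png'); s=read_camera('side')
cv2.imwrite('pics/c8.png',np.vstack([cv2.resize(w[20:220,160:480],(640,400),interpolation=3),cv2.copyMakeBorder(cv2.resize(s[125:215,290:410],(266,200),interpolation=3),0,0,0,374,0)]))
for n,z in(('module_centre',.082),('module_footside',.034),('module_lip',.023),('module_seat',.034)):
  for d in spot_point(n,'side')[:1]: print(n,d['conf'],onz('side',d['location'],z).round(3))
E
```

```text
clock: 23.15
ee_pos: [0.471, -0.128, 0.1899]
tcp_rot: [-1.22, 1.199, -1.192]
ft_force: [0.2, 0.1, -0.6]
opening: -0.0001
23.35 [ 0.477  -0.1291  0.1899] [-0.2  0.7 -0. ] -2.6126289213655944e-05 [-0.35  0.23  1.72  0.    1.19  1.2 ]
module_centre 0.83 [ 0.562 -0.101  0.082]
module_footside 0.69 [ 0.603 -0.122  0.034]
module_lip 0.71 [ 0.544 -0.137  0.023]
module_seat 0.71 [ 0.576 -0.139  0.034]
```

View pics/c8.png

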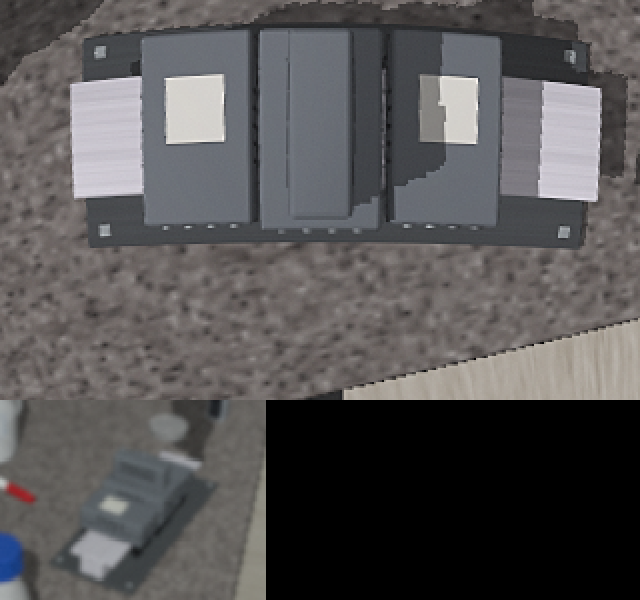

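The last view shows the module between its neighbours, parallel to them. The fin top spans crop rows 30–217 and the near housing edge is at row 229. One numeric check of the flatness, then I hand in.

```bash
python3 - <<'E'
from h import *; import pickle
m=pickle.load(open('pics/w8.pkl','rb'))
f=lambda c,r,z:onz('wrist',(160+c/2,20+r/2),z,m).round(4)
print('fin far/near',f(320,30,.110),f(320,217,.110)); print('housing near/far',f(320,228,.074),f(270,29,.074)); print('sides',f(259,130,.074),f(382,130,.074))
print('fixed near/far',f(195,223,.066),f(195,31,.066))
print(get_obs()['ft_force'].round(1),get_obs()['clock']); close_job()
E
```

```text
fin far/near [ 0.603  -0.1264  0.11  ] [ 0.5333 -0.1277  0.11  ]
housing near/far [ 0.5255 -0.128   0.074 ] [ 0.6112 -0.1055  0.074 ]
sides [ 0.5672 -0.1017  0.074 ] [ 0.5682 -0.1531  0.074 ]
fixed near/far [ 0.5267 -0.0726  0.066 ] [ 0.6131 -0.0721  0.066 ]
[-0.4 -0.1 -0.5] 23.6
the job is handed in; nothing more can be done
```

The narrow module is clipped into the free bay and sits flat as far as my checks show. I handed the job in at 23.6 s with the arm clear; close_job gave no verdict.

**How it went:**
- **First grasp:** It missed. The fingertips were about 30 mm farther back than the stated tool geometry, so the fingers closed just above the fin, pressing on it with about 7 N. The module had not moved. I went 33 mm lower and gripped the fin at 23.8 mm.
- **Hooking:** I tilted the module 22° and slid the lip under the near edge. Contact came at about -5 N in x against the leg, and raising it put a further -4 N or so on the lip from under the flange.
- **Snapping in:** I rocked it to about 13° and let go. I then pressed the foot end of the fin down with closed fingers. The force rose to about 8 N, then dropped to zero as the foot snapped over. Further pressing met a hard stop at 17 to 25 N.

**Last checks:**
- **Fin:** Its top measured x 0.533 to 0.603 m at the flat height (expected 0.535 to 0.607).
- **Housing:** Its ends measured x 0.526 to 0.611 m, in line with the fixed neighbours at 0.527 to 0.613 m. It is centred in the bay to about 1 mm.
- **Force:** The wrist force was about zero at hand-in.
- **Disagreed:** The networks found no module point or bay in the last wrist picture. From the side camera, their module-centre guess was up to 26 mm off in y, and the other points were within about 12 mm. I relied on the picture and the contact forces.
- **Not measured:** I did not re-measure the wide module or the other items on the bench after the clip-in. The arm never went near them.

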